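# Warm the massage ball: dock it and hold the spring lever at its third click

### The job

Lift the steel massage ball off the freely spinning turntable and set it in the round cup of the ball warmer, letting it go there. Then press the warmer's spring-back lever down past two clicks to its third (of four) and no further, and finish while still holding it there: the warmer runs only while the lever is held. Do not upset or push about the other things on the ledge, and leave the jar and cork stub standing on the turntable.

Things in the scene. Friction and masses are not known exactly. Their poses are not given: they have to be found in the camera images.
- ball: smooth solid steel ball, 50 mm diameter, about 0.5 kg; sits in a low wooden ring (48 mm outside, 7 mm high) on the turntable's plate, 70 mm from its axis; use ball_center for where it is
- ball_center (a point): centre of the steel ball; 56 mm above the ledge at the start
- turntable: bamboo turntable: round plate of 240 mm diameter, top 30 mm above the ledge, on a fixed foot; origin on its axis at ledge height. The plate spins freely about the vertical axis when anything on it is pushed sideways. Ball, small jar and cork stub stand on it, each 70 mm from the axis and 120 degrees apart
- small_jar: glass jar with wooden lid, 52 mm diameter, 70 mm high, standing loose on the turntable; origin at the centre of its underside, z up
- cork_stub: upright cork cylinder, 44 mm diameter, 40 mm high, standing loose on the turntable; origin at the centre of its underside, z up
- warmer: ball warmer, a fixed bamboo-cased device; origin at ledge height. In its own frame: a low deck 110 mm (x) by 125 mm (y from -105 to 20 mm), its top 45 mm above the ledge, with the cup on it; then a control tower 80 mm (x) by 45 mm (y from 20 to 65 mm), 105 mm high; the lever paddle sticks out of the tower's +y face. It stands turned by up to 0.35 rad from the world axes
- cup (a point): centre of the cup's rim on the warmer: an aluminium ring, 48 mm outside, 32 mm inside, standing 7 mm up from the deck; its rim is 52 mm above the ledge. A ball resting on the inner rim has its centre 19 mm above this point. Axes as the warmer's
- lever_top (a point): centre of the top face of the lever's steel paddle (40 mm in the warmer's x, 45 mm in y, 12 mm thick); 98 mm above the ledge at rest, moves down with the lever. Dark marks on the tower show the height of this face at each click; the third mark is the longest
- lever (a joint): travel of the lever straight down, m: 0 at rest (up), clicks at 0.012, 0.024, 0.036, 0.048, stop at 0.052. A spring always returns it: 6 N starts it; at each click the push needed falls, then jumps some 5 N within 1 mm (first 4 to 8 N, second 6 to 11, third 8 to 13)
- basket: round wicker basket, 160 mm across, 70 mm high, at the back of the ledge with a 64 mm cork ball in it; origin at the centre of its underside; bystander
- tumbler: white cup, 60 mm across, 65 mm high, between and behind the turntable and the warmer; origin at the centre of its underside; bystander
- stone: flat round marble massage stone, 60 mm diameter, 30 mm high, between the turntable and the warmer on the robot's side; origin at the centre of its underside; bystander
Mind the look-alikes: they are no part of the job. Of the things that look like the turntable, the larger one is meant. What is shaped like the cork_stub but orange is not meant.

How it is judged (in metres and radians):
On the way, in this order (a step that is already met when the one before it is completed fails the run):
1. the ball is held clear above the turntable (height (world z) of ball_center above 0.09 m and contact force between the fingers and ball above 1 N and contact force between ball and turntable below 0.05 N), for 0.1 s.
2. the ball rests in the warmer's cup, let go, with the lever still up (horizontal distance between ball_center and cup below 0.006 m and z of ball_center in the frame of cup between 0.012 and 0.024 m and contact force between the fingers and ball below 0.1 N and linear speed of ball below 0.03 m/s and value of joint lever below 0.004 m), for 0.2 s.
At the end, for the whole second after the job is handed in: the ball rests in the warmer's cup (centre within 6 mm of the cup's axis, seated on its rim), not touched by the fingers; the lever is held by the fingers (more than 4 N) at its third click, travel 31 to 41 mm; the small jar and the cork stub stand upright on the turntable (horizontal distance between ball_center and cup below 0.006 m and z of ball_center in the frame of cup between 0.012 and 0.024 m and contact force between the fingers and ball below 0.1 N and value of joint lever between 0.031 and 0.041 m and contact force between the fingers and lever above 4 N and angle between each of small_jar, cork_stub's own z axis and vertical below 0.3 rad and height (world z) of each of small_jar, cork_stub above 0.026 m); the arm keeps its last pose, push and grip.
It fails at once if the lever is pressed on over the fourth click (value of joint lever above 0.0445 m).
It fails at once if the small jar or the cork stub is knocked over or off the turntable (angle between any of small_jar, cork_stub's own z axis and vertical above 0.6 rad or height (world z) of any of small_jar, cork_stub below 0.02 m).
It fails at once if a bystander on the ledge is pushed away by more than 40 mm or tipped (distance of any of basket, tumbler, stone from where it was at the start of the episode above 0.04 m or angle between any of basket, tumbler, stone's own z axis and vertical above 0.5 rad).
It also fails if it takes over 50 s, if anything falls off the work surface, if the arm or the gripper's body presses on something with over 40 N, if the wrist force passes 120 N, or if a joint passes its speed limit or range.

### The arm

A 7-joint arm with a two-finger parallel gripper is mounted at the origin on the work surface. World frame = base frame: x ahead of the robot, y to its left, z up, the work surface at z = 0. Lengths are in mm, angles in rad, forces in N, time in s.
With the tool pointing down it reaches from about 425 to 875 mm from the base axis. Payload 4.7 kg.
Tool frame: the origin (TCP) lies at the very end of the fingers, on their centre line; the grasp point (between the pads) lies 19 mm behind it; z points along the fingers, y is the line along which they close (so a half turn about z gives the same grasp; the last joint's range is limited). The gripper opens to 87 mm and grips with 3 to 60 N. Pads are 19 mm wide; open, the fingers measure 117 mm over their backs; the gripper's body (75 mm by 190 mm) begins 51 mm behind the grasp point.
Start: joints at [-1.259, 0.321, -0.07, 1.45, 0.023, 1.371, -0.057], TCP at [190.749, 621.402, 222.587] pointing down, gripper open.
Joint ranges: [-2.86, 2.86], [-0.3, 2.09], [-1.38, 1.24], [0.06, 2.45], [-1.56, 4.7], [0.09, 2.05], [-2.69, 2.69]. Speed limits (rad/s): [2.57, 2.57, 3.14, 3.14, 3.14, 3.14, 3.14].

### API

Orientations are given as a 3x3 rotation matrix whose columns are the frame's x, y, z axes.
In Python, from rig import r gives the robot as it stands. The module is installed in compiled form; this text tells all that it offers.
- The arm moves only by the shell command python3 -m crank 'ROWS' [OPENING]. ROWS is JSON, a list that holds one entry, the list of rows, each a list of 6 numbers: the shift along the tool's x, y, z in cm, then the turn, a rotation vector about the tool's x, y, z in degrees. A call has 1 to 12 rows; each row shifts and turns the commanded pose from where the row before left it, along the tool's axes as they then stand; what a row does not reach is not made up. A row lasts 1/8 s, in which the tool goes at most 62.5 mm and 10.7 degrees, less where a joint would pass 70% of its speed; a pose out of reach is approached as far as the arm can. A call with a gripper value outside its range is refused whole. OPENING is the finger opening in cm, from 0 to 8.7, set as the call begins (- or left out, the last holds). The fingers move at their own pace and stop on an object; the grip force is fixed at half the most. Time passes only in rows, so rows that do not move let the fingers close. It gives the time, the measured TCP pose, the force, the opening and the grip force at its end, in the units of the state.
- r.read_state(): the state, without advancing time (a new reading comes with each control period).
- r.grab_frame(name): name is "scene" or "top" or "wrist"; returns a dict with "pixels" (480x640x3 uint8, red, green, blue), "range_z" (480x640 float32, mm along the optical axis (not along the pixel's ray), 0 where there is no reading), "intrinsics" (3x3 intrinsics, pixels), "origin" and "rotation" of the camera in the world. Camera axes: x right, y down, z forward; pixel columns grow to the right and rows downward; lengths in mm; the calibration is good to about 2 mm. A picture is of the moment at which its call begins.
- r.finish_job(): hands the job in; it is judged then, once.
The state is a dict: "clock": time; "qpos": joint angles; "qd": joint speeds; "effort": joint torques, N m; "tcp_pos": TCP position; "ee_rot": TCP orientation; "wrist_force": force on the tool from outside, world axes, zero at the start; "moment": the same for the moment, N m; "finger_gap": finger opening in mm; "gripper_force": force on a finger pad.
Only numpy, scipy, OpenCV 4.12 (cv2) and the standard library are available. Lean on these libraries where they do the work, as an engineer would, in place of code of your own. Each camera call takes 0.05 s, during which the arm holds its last target. There are 200 camera calls.

## Working session

There is one attempt and no reset: what is moved stays moved. The work goes in short steps, Python scripts to look and compute and a shell command to move; the robot and the scene stay as the last step left them, time stands still between calls to the robot, and variables do not carry over. Pictures are saved under pics/ and viewed, at most 10 in all, crops included, and the job is handed in when it is done.

```bash
mkdir -p pics; cat > h.py <<'E'
import numpy as np, cv2
from rig import r
def grab(n):
    f=r.grab_frame(n); np.savez(f'pics/{n}.npz',**f); return f
def P(f,u,v):
    K=np.array(f['intrinsics']);z=f['range_z'][int(v),int(u)]
    return np.array(f['origin'])+np.array(f['rotation'])@(np.linalg.inv(K)@[u,v,1]*z)
def ray(f,u,v,h):
    K=np.array(f['intrinsics']);d=np.array(f['rotation'])@(np.linalg.inv(K)@[u,v,1]);o=np.array(f['origin'])
    return o+d*(h-o[2])/d[2]
def cloud(f):
    K=np.array(f['intrinsics']);v,u=np.mgrid[:480,:640];z=f['range_z']
    c=np.stack([(u-K[0,2])/K[0,0]*z,(v-K[1,2])/K[1,1]*z,z],-1)
    return c@np.array(f['rotation']).T+np.array(f['origin'])
E
python3 - <<'E'
from h import *
for n in ['scene','top']:
    f=grab(n); cv2.imwrite(f'pics/{n}.png',f['pixels'][...,::-1]); print(n,f['origin'],np.round(f['rotation'],3).tolist(),np.array(f['intrinsics']).tolist())
s=r.read_state();print(s['tcp_pos'],np.round(s['ee_rot'],3),s['wrist_force'],s['finger_gap'],s['clock'])
E
```

```text
scene [1433.67652882 -126.79943052  903.62245694] [[0.091, 0.666, -0.74], [0.996, -0.049, 0.078], [0.015, -0.744, -0.668]] [[565.3614024325519, 0.0, 316.7306963197957], [0.0, 565.3614024325519, 235.46980864490945], [0.0, 0.0, 1.0]]
top [ 452.70348431  -32.37191745 1010.93346855] [[-0.018, -0.997, 0.075], [-1.0, 0.017, -0.018], [0.016, -0.075, -0.997]] [[439.31570032791507, 0.0, 322.48546198375163], [0.0, 439.31570032791507, 235.11821077271213], [0.0, 0.0, 1.0]]
[190.6382644  620.90441776 221.57840071] [[-0.956  0.293 -0.   ]
 [ 0.293  0.956 -0.002]
 [-0.    -0.002 -1.   ]] [0.09464605 1.03829342 0.07437836] 87.25276675620083 0.1
```

View pics/top.png

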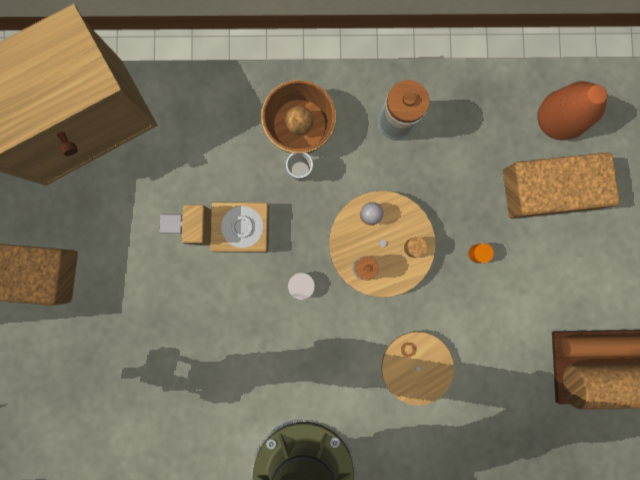

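View pics/scene.png

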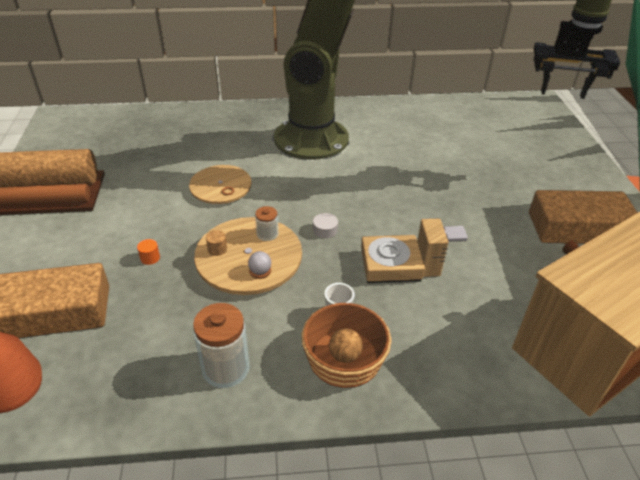

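Top view: ball (372,213) on the large turntable (383,244), jar (367,268), cork stub (416,247). The warmer has its cup at (243,227), tower (195,224) and paddle (171,223). Bystanders are the tumbler (299,165), stone (301,286) and basket (299,117).

Look-alikes: the turntables are (383,244) and (418,368), and the first is meant because it is larger and carries the ball. For the stub, the brown cork at (416,247) is meant, not the orange one at (482,253).

```bash
cat > m.py <<'E'
from h import *
f=dict(np.load('pics/top.npz'));g=dict(np.load('pics/scene.npz'))
for n,F in(('top',f),('scene',g)):
    C=cloud(F)
    def reg(u0,u1,v0,v1,zl,zh,name):
        m=np.zeros(C.shape[:2],bool);m[v0:v1,u0:u1]=1
        m&=(C[...,2]>zl)&(C[...,2]<zh)&(F['range_z']>0)
        p=C[m]
        if len(p)<5: print(n,name,len(p));return p,m
        hull=p[:,:2].astype(np.float32)
        (c,rad)=cv2.minEnclosingCircle(hull);rc=cv2.minAreaRect(hull)
        print(n,name,len(p),'zmed %.1f zmax %.1f'%(np.median(p[:,2]),p[:,2].max()),'circ',np.round(c),round(rad,1),'rect',np.round(rc[0],1),np.round(rc[1],1),round(rc[2],1))
        return p,m
    def sph(p,name):
        A=np.c_[2*p,np.ones(len(p))];s=np.linalg.lstsq(A,(p**2).sum(1),rcond=None)[0]
        print(n,name,'sphere',s[:3].round(1),round(float(np.sqrt(s[3]+s[:3]@s[:3])),1))
    if n=='top':
        p,_=reg(355,390,197,230,45,95,'ball');sph(p,'ball')
        reg(325,440,190,300,24,34,'plate')
        reg(350,385,250,285,90,110,'jar');reg(403,430,233,262,64,76,'cork')
        reg(205,275,195,260,40,48,'deck');reg(225,262,205,248,49.5,58,'cup')
        reg(175,212,195,250,100,110,'tower');reg(150,182,205,240,85,102,'lever')
        reg(280,316,148,184,60,72,'tumbler');reg(283,320,268,304,26,36,'stone');reg(255,342,75,155,60,80,'basket')
        reg(0,160,0,190,100,500,'cabinet');reg(375,435,75,135,60,300,'bigjar')
    else:
        p,_=reg(243,276,246,282,45,95,'ball');sph(p,'ball')
        reg(190,305,215,295,24,34,'plate')
        reg(355,425,230,290,40,48,'deck');reg(365,412,232,270,49.5,58,'cup')
        reg(415,450,215,280,100,112,'tower');reg(440,472,220,248,85,102,'lever')
E
python3 m.py
python3 - <<'E'
from h import *
f=dict(np.load('pics/top.npz'))['pixels'][...,::-1];g=dict(np.load('pics/scene.npz'))['pixels'][...,::-1]
a=cv2.resize(f[190:300,150:440],None,fx=2.7,fy=2.7,interpolation=cv2.INTER_CUBIC)
b=cv2.resize(g[200:290,190:480],None,fx=2.7,fy=2.7,interpolation=cv2.INTER_CUBIC)
cv2.imwrite('pics/crop1.png',np.vstack([a,b]))
E
```

```text
top ball 405 zmed 74.0 zmax 83.6 circ [ 570. -157.] 24.7 rect [ 570.6 -156.6] [45.6 48.6] 88.2
top ball sphere [ 570.6 -157.4   57.5] 24.0
top plate 7380 zmed 30.3 zmax 34.0 circ [ 505. -183.] 120.2 rect [ 505.2 -182.4] [238.  237.6] 15.1
top jar 436 zmed 94.9 zmax 104.2 circ [ 451. -139.] 24.8 rect [ 451.4 -139.2] [48.  45.8] 89.0
top cork 323 zmed 70.2 zmax 75.7 circ [ 495. -252.] 22.0 rect [ 494.  -251.5] [42.1 42.6] 46.0
top deck 2273 zmed 45.6 zmax 48.0 circ [547. 135.] 80.4 rect [546.6 135.9] [127.3 109.5] 87.9
top cup 255 zmed 51.9 zmax 57.6 circ [545. 125.] 55.5 rect [547.9 124.4] [79. 88.] 88.9
top tower 857 zmed 105.3 zmax 109.9 circ [549. 220.] 43.7 rect [548.7 226.7] [60.1 79.3] 89.3
top lever 409 zmed 98.6 zmax 102.0 circ [551. 267.] 28.3 rect [550.9 266.7] [45.3 40.1] 88.1
top tumbler 277 zmed 66.1 zmax 72.0 circ [693.   3.] 43.9 rect [682.5   2.8] [76.6 66.4] 88.8
top stone 563 zmed 30.5 zmax 35.6 circ [414.   0.] 29.7 rect [414.1  -0. ] [57.8 57.4] 88.9
top basket 1521 zmed 67.8 zmax 75.2 circ [785.  -1.] 84.9 rect [785.8   0. ] [163.1 167.2] 89.2
top cabinet 15637 zmed 212.2 zmax 218.0 circ [803. 497.] 173.7 rect [786.5 488.7] [233.2 295.8] 28.1
top bigjar 1907 zmed 137.6 zmax 154.5 circ [ 791. -228.] 45.3 rect [ 790.2 -227.3] [86.9 87.8] 24.4
scene ball 423 zmed 69.8 zmax 83.4 circ [ 574. -159.] 24.8 rect [ 575.  -158.5] [47.4 43.8] 59.1
scene ball sphere [ 572.2 -158.1   57.3] 23.3
scene plate 4891 zmed 29.8 zmax 34.0 circ [ 505. -184.] 123.4 rect [ 508.3 -184.7] [240.4 236.8] 65.9
scene deck 1697 zmed 45.4 zmax 48.0 circ [547. 134.] 81.6 rect [548.1 135.4] [127.4 117.3] 88.5
scene cup 163 zmed 51.6 zmax 56.7 circ [553. 133.] 46.7 rect [554.1 129. ] [78.7 84.4] 12.2
scene tower 542 zmed 104.9 zmax 111.0 circ [551. 219.] 43.7 rect [550.6 225.7] [59.3 81. ] 88.1
scene lever 347 zmed 97.4 zmax 102.0 circ [563. 257.] 42.7 rect [561.3 258.2] [60.4 68.6] 80.9
```

View pics/crop1.png

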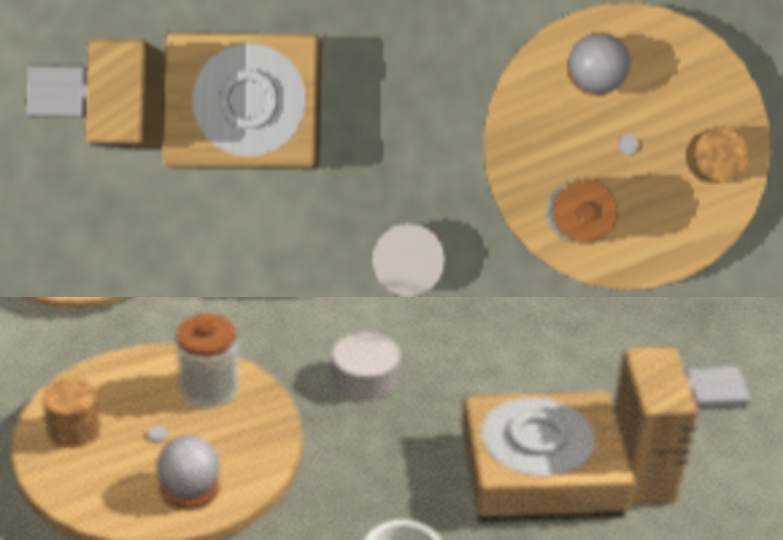

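```bash
cat >> h.py <<'E'
from scipy.spatial.transform import Rotation as R
def plan(target,yang=None):
    """print tool shift (cm) for the present orientation, and turn (deg) to make tool y point at yang (deg) with z down"""
    s=r.read_state();p=np.array(s['tcp_pos']);M=np.array(s['ee_rot'])
    print('t',round(s['clock'],2),'tcp',p.round(1),'yang',round(np.degrees(np.arctan2(M[1,1],M[0,1])),2),'tilt',(M[:2,2]*57.3).round(2),'F',np.round(s['wrist_force'],1),'gap',round(s['finger_gap'],1),round(s['gripper_force'],1))
    d=np.array(target)-p
    print('shift now',(M.T@d/10).round(2))
    if yang is not None:
        a=np.radians(yang);y=np.array([np.cos(a),np.sin(a),0]);z=np.array([0,0,-1.]);T=np.c_[np.cross(y,z),y,z]
        print('turn',np.degrees(R.from_matrix(M.T@T).as_rotvec()).round(1),'shift after turn',(T.T@d/10).round(2))
E
python3 - <<'E'
from h import *
f=dict(np.load('pics/top.npz'));g=dict(np.load('pics/scene.npz'))
for n,F in(('top',f),('scene',g)):
    C=cloud(F);d=np.hypot(C[...,0]-547,C[...,1]-125)
    p=C[(d<34)&(C[...,2]>48.8)&(C[...,2]<56)];
    print(n,len(p),cv2.minEnclosingCircle(p[:,:2].astype(np.float32)),p[:,:2].mean(0))
    rgb=F['pixels'].astype(int);sat=rgb.max(-1)-rgb.min(-1)
    m=(d<60)&(sat<25)&(C[...,2]>40)&(C[...,2]<60)
    k,l,st,_=cv2.connectedComponentsWithStats(m.astype(np.uint8));i=1+st[1:,4].argmax();q=C[l==i]
    print(' disc',len(q),cv2.minEnclosingCircle(q[:,:2].astype(np.float32)),cv2.minAreaRect(q[:,:2].astype(np.float32)))
C=cloud(f);c=C[0:190,0:165].reshape(-1,3);c=c[(c[:,2]>150)]
b=cv2.boxPoints(cv2.minAreaRect(c[:,:2].astype(np.float32)));print(b.round())
plan([571,-158,221],21.6)
E
```

```text
top 246 ((546.7318115234375, 124.4668197631836), 33.48112869262695) [546.07242764 126.1532426 ]
 disc 1320 ((547.3005981445312, 128.01002502441406), 45.74135971069336) ((547.5633544921875, 128.29408264160156), (90.81597900390625, 86.8285903930664), 87.8797836303711)
scene 169 ((544.63671875, 125.04944610595703), 32.81041717529297) [547.07815474 126.34120704]
 disc 875 ((546.1146240234375, 128.4762420654297), 45.93630599975586) ((546.9759521484375, 127.41211700439453), (88.99478149414062, 87.67546844482422), 39.86480712890625)
[[238. 210.]
 [453. -32.]
 [983. 438.]
 [768. 681.]]
t 0.1 tcp [190.6 620.9 221.6] yang 72.94 tilt [-0.02 -0.1 ] F [0.1 1.  0.1] gap 87.3 0.0
shift now [-59.22 -63.3    0.17]
turn [-0.1  0.1 51.3] shift after turn [-8.642e+01  6.690e+00  6.000e-02]
```

```bash
python3 -m crank '[[[0,0,0,0,0,10.3],[0,0,0,0,0,10.3],[0,0,0,0,0,10.3],[0,0,0,0,0,10.3],[0,0,0,0,0,10.1],[-5,0.4,0,0,0,0],[-5,0.4,0,0,0,0],[-5,0.4,0,0,0,0],[-5,0.4,0,0,0,0],[-5,0.4,0,0,0,0],[-5,0.4,0,0,0,0],[-5,0.4,0,0,0,0]]]' 8.7
python3 -m crank '[[[-5,0.4,0,0,0,0],[-5,0.4,0,0,0,0],[-5,0.4,0,0,0,0],[-5,0.4,0,0,0,0],[-5,0.4,0,0,0,0],[-5,0.4,0,0,0,0],[-5,0.4,0,0,0,0],[-5,0.3,0,0,0,0],[-5,0.3,0,0,0,0],[0,0,0,0,0,0]]]'
python3 -c "
from h import *
plan([571,-158,200],21.6)"
```

```text
clock: 1.6
tcp_pos: [346.2, 304.6, 222.3]
ee_rot: [[-0.369, 0.93, -0.0], [0.93, 0.369, -0.0], [0.0, -0.0, -1.0]]
wrist_force: [-0.6, 0.7, 0.8]
finger_gap: 86.9
gripper_force: 0.0
clock: 2.85
tcp_pos: [543.4, -104.2, 222.2]
ee_rot: [[-0.362, 0.932, -0.001], [0.932, 0.362, -0.004], [-0.003, -0.002, -1.0]]
wrist_force: [-0.7, 0.6, -0.4]
finger_gap: 86.9
gripper_force: 0.0
t 2.85 tcp [ 543.4 -104.2  222.2] yang 21.21 tilt [-0.03 -0.2 ] F [-0.7  0.6 -0.4] gap 86.9 0.0
shift now [-6.    0.63  2.24]
turn [-0.1  0.2 -0.4] shift after turn [-6.01  0.59  2.22]
```

```bash
python3 -m crank '[[[-3,0.3,1,0,0,0],[-3,0.3,1.2,0,0,0],[0,0,0,0,0,0]]]'
python3 - <<'E'
from h import *
f=grab('wrist');cv2.imwrite('pics/w1.png',f['pixels'][...,::-1])
C=cloud(f);m=(C[...,2]>50)&(np.hypot(C[...,0]-571,C[...,1]+158)<26)
p=C[m&(f['range_z']>0)]
A=np.c_[2*p,np.ones(len(p))];s=np.linalg.lstsq(A,(p**2).sum(1),rcond=None)[0]
print(len(p),s[:3].round(1),np.sqrt(s[3]+s[:3]@s[:3]),p[:,2].max(),f['origin'])
plan([s[0],s[1],40])
E
```

```text
clock: 3.22
tcp_pos: [570.2, -154.1, 199.2]
ee_rot: [[-0.366, 0.93, -0.003], [0.93, 0.366, -0.001], [0.0, -0.003, -1.0]]
wrist_force: [1.0, -0.6, 0.3]
finger_gap: 87.0
gripper_force: 0.0
3546 [ 565.2 -140.   145.7] 77.37646978631494 296.7228829422952 [542.42196327 -85.10339446 360.80939419]
t 3.27 tcp [ 570.4 -152.6  199.7] yang 21.58 tilt [-0.12  0.01] F [-0.3  1.1  0.4] gap 87.2 0.0
shift now [1.350e+00 1.000e-02 1.597e+01]
```

View pics/w1.png

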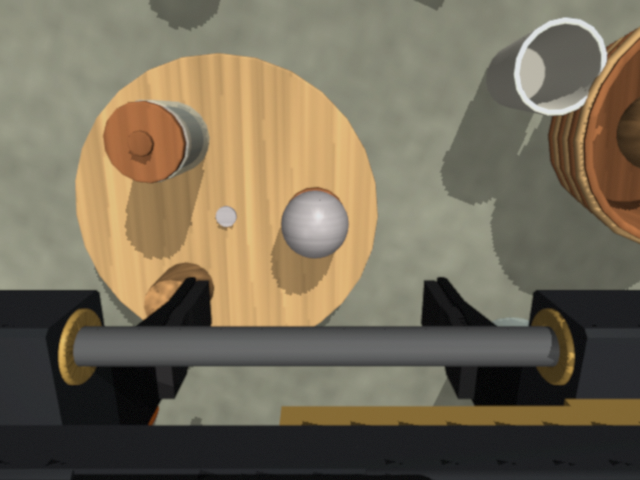

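The wrist view shows the ball at (315,223), the knob at (226,216), the jar at (147,141) and the cork half hidden at (180,288). I'll refit the ball without the gripper's own pixels.

```bash
python3 - <<'E'
from h import *
f=dict(np.load('pics/wrist.npz'))
C=cloud(f);m=(C[...,2]>50)&(C[...,2]<95)&(np.hypot(C[...,0]-571,C[...,1]+158)<32)&(f['range_z']>0)
p=C[m]
A=np.c_[2*p,np.ones(len(p))];s=np.linalg.lstsq(A,(p**2).sum(1),rcond=None)[0]
print(len(p),s[:3].round(1),np.sqrt(s[3]+s[:3]@s[:3]),p[:,2].max())
m2=np.zeros_like(m);m2[180:262,270:360]=m[180:262,270:360]
(c,rad)=cv2.minEnclosingCircle(np.argwhere(m2)[:,::-1].astype(np.float32));print(c,rad,ray(f,*c,56))
plan([571.2,-157.7,38],21.6);plan([s[0],s[1],38],21.6)
for _ in range(4): print(np.round(r.read_state()['tcp_pos'],1))
E
```

```text
3602 [ 568.9 -160.2   55.6] 24.554582798237377 81.66827740535086
(313.8502197265625, 224.5184326171875) 34.00899887084961 [ 568.80971933 -160.12009726   56.        ]
t 3.27 tcp [ 570.4 -152.6  199.7] yang 21.58 tilt [-0.12  0.01] F [-0.3  1.1  0.4] gap 87.2 0.0
shift now [-0.52 -0.08 16.17]
turn [-0.1 -0.1 -0. ] shift after turn [-0.5  -0.11 16.17]
t 3.27 tcp [ 570.4 -152.6  199.7] yang 21.58 tilt [-0.12  0.01] F [-0.3  1.1  0.4] gap 87.2 0.0
shift now [-0.66 -0.39 16.17]
turn [-0.1 -0.1 -0. ] shift after turn [-0.65 -0.42 16.17]
[ 570.4 -152.6  199.7]
[ 570.4 -152.6  199.7]
[ 570.4 -152.6  199.7]
[ 570.4 -152.6  199.7]
```

```bash
python3 -m crank '[[[-0.3,-0.1,3,0,0,0],[-0.2,-0.1,3,0,0,0],[0,0,2,0,0,0],[0,0,0,0,0,0],[0,0,0,0,0,0]]]'
python3 - <<'E'
from h import *
plan([570.6,-158.6,39],21.6)
f=grab('wrist');plan([570.6,-158.6,39],21.6)
C=cloud(f);m=(C[...,2]>50)&(C[...,2]<95)&(np.hypot(C[...,0]-571,C[...,1]+158)<32)&(f['range_z']>0)
p=C[m];A=np.c_[2*p,np.ones(len(p))];s=np.linalg.lstsq(A,(p**2).sum(1),rcond=None)[0]
print(len(p),s[:3].round(1),np.sqrt(s[3]+s[:3]@s[:3]),p[:,2].max())
E
```

```text
clock: 3.9
tcp_pos: [571.8, -158.0, 121.7]
ee_rot: [[-0.369, 0.929, 0.002], [0.929, 0.369, 0.0], [-0.001, 0.002, -1.0]]
wrist_force: [-0.1, -0.6, 0.4]
finger_gap: 86.8
gripper_force: 0.0
t 3.9 tcp [ 571.8 -158.   121.7] yang 21.67 tilt [0.1  0.01] F [-0.1 -0.6  0.4] gap 86.8 0.0
shift now [-0.01 -0.15  8.27]
turn [0.1 0.  0.1] shift after turn [-0.01 -0.14  8.27]
t 3.95 tcp [ 572.  -158.2  121.9] yang 21.66 tilt [0.13 0.  ] F [ 0.4 -0.4 -0.1] gap 87.1 0.0
shift now [ 0.02 -0.16  8.29]
turn [0.1 0.  0.1] shift after turn [ 0.01 -0.15  8.29]
6238 [ 569.  -160.1   55.5] 24.562450502886456 81.66886760245248
```

```bash
python3 -m crank '[[[0,-0.2,2,0,0,0],[0,0,2,0,0,0],[0,0,2,0,0,0],[0,0,1.4,0,0,0],[0,0,0.8,0,0,0],[0,0,0,0,0,0],[0,0,0,0,0,0]]]'
python3 -m crank '[[[0,0,0,0,0,0],[0,0,0,0,0,0],[0,0,0,0,0,0],[0,0,0,0,0,0],[0,0,0,0,0,0],[0,0,0,0,0,0]]]' 3
```

```text
clock: 4.82
tcp_pos: [569.8, -159.3, 39.1]
ee_rot: [[-0.369, 0.93, 0.001], [0.93, 0.369, -0.0], [-0.001, 0.001, -1.0]]
wrist_force: [-0.1, -0.7, 0.7]
finger_gap: 87.3
gripper_force: 0.0
clock: 5.58
tcp_pos: [570.1, -158.6, 38.8]
ee_rot: [[-0.369, 0.929, 0.002], [0.929, 0.369, 0.0], [-0.0, 0.002, -1.0]]
wrist_force: [2.7, 1.4, -0.4]
finger_gap: 49.1
gripper_force: 30.0
```

```bash
python3 -m crank '[[[0,0,0,0,0,0],[0,0,-0.8,0,0,0],[0,0,-1.5,0,0,0],[0,0,-2,0,0,0],[0,0,-2,0,0,0],[0,0,-2,0,0,0],[0,0,-2,0,0,0],[0,0,-1,0,0,0],[0,0,0,0,0,0],[0,0,0,0,0,0]]]'
python3 - <<'E'
from h import *
plan([547,127,170],-2)
f=grab('wrist');g=grab('top');cv2.imwrite('pics/v1.png',np.hstack([cv2.resize(f['pixels'],(400,300)),cv2.resize(g['pixels'][150:330,220:460],(400,300))])[...,::-1])
E
```

```text
clock: 6.82
tcp_pos: [568.6, -158.8, 150.8]
ee_rot: [[-0.369, 0.929, -0.001], [0.929, 0.369, 0.0], [0.001, -0.001, -1.0]]
wrist_force: [-0.0, 0.1, -5.8]
finger_gap: 48.6
gripper_force: 30.0
t 6.83 tcp [ 568.6 -158.8  150.8] yang 21.65 tilt [-0.09  0.02] F [-0.   0.1 -5.8] gap 48.6 30.0
shift now [27.36  8.53 -1.91]
turn [-0.1 -0.  23.6] shift after turn [28.48 -3.16 -1.92]
```

View pics/v1.png

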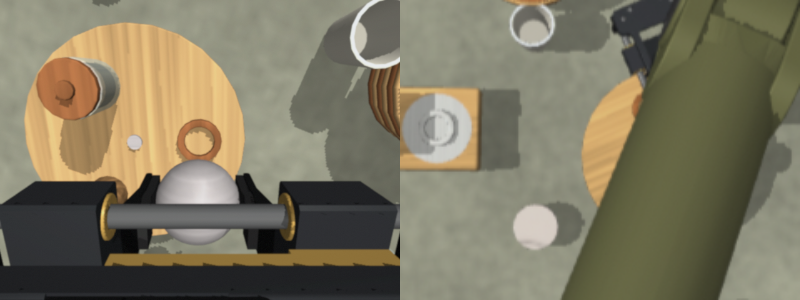

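The ball is held between the pads (198,200, left panel), the empty ring is at (199,140), and the jar and stub still stand. Next I go toward the cup and look at it from the wrist on the way.

```bash
python3 -m crank '[[[0,0,-1,0,0,5],[0,0,-0.5,0,0,9],[0,0,0,0,0,9.6],[2,-0.2,0,0,0,0],[4,-0.5,0,0,0,0],[4,-0.5,0,0,0,0],[4,-0.5,0,0,0,0],[4,-0.5,0,0,0,0],[2,-0.5,0,0,0,0],[0,0,0,0,0,0],[0,0,0,0,0,0]]]'
cat > cup.py <<'E'
from h import *
f=grab('wrist');C=cloud(f);d=np.hypot(C[...,0]-547,C[...,1]-127)
z=C[...,2]
m=(d<60)&(z>48.7)&(z<56)&(f['range_z']>0)
print('cam',f['origin'].round(1))
rgb=f['pixels'].astype(int);sat=rgb.max(-1)-rgb.min(-1)
ring=(d<38)&(z>48.7)&(z<56);q=C[ring];print('ring',len(q),cv2.minEnclosingCircle(q[:,:2].astype(np.float32)),q.mean(0))
disc=(d<65)&(sat<25)&(z>42)&(z<60);q=C[disc];print('disc',len(q),cv2.minAreaRect(q[:,:2].astype(np.float32)))
deck=(d<110)&(z>43)&(z<49);print('deck',cv2.minAreaRect(C[deck][:,:2].astype(np.float32)))
cv2.imwrite('pics/w3.png',f['pixels'][...,::-1]);cv2.imwrite('pics/ringm.png',ring.astype(np.uint8)*255)
plan([547,127,150],-2)
E
python3 cup.py
```

```text
clock: 8.3
tcp_pos: [549.0, 40.2, 166.3]
ee_rot: [[0.036, 0.999, -0.0], [0.999, -0.036, -0.001], [-0.001, -0.0, -1.0]]
wrist_force: [0.4, -0.2, -4.7]
finger_gap: 48.8
gripper_force: 30.0
cam [551.1 114.4 327.9]
ring 2725 ((544.1988525390625, 125.2669906616211), 23.936508178710938) [544.24683925 125.88656083  51.29967831]
disc 17543 ((544.5291137695312, 125.78878021240234), (90.40731048583984, 90.71199798583984), 88.09666442871094)
deck ((544.1142578125, 124.85494995117188), (107.6030502319336, 108.32099914550781), 88.30348205566406)
t 8.35 tcp [549.1  39.9 166.5] yang -2.09 tilt [ 0.   -0.06] F [-0.8 -0.3 -5. ] gap 48.6 30.0
shift now [ 8.7  -0.53  1.64]
turn [ 0.   0.1 -0.1] shift after turn [ 8.7  -0.52  1.65]
```

View pics/w3.png

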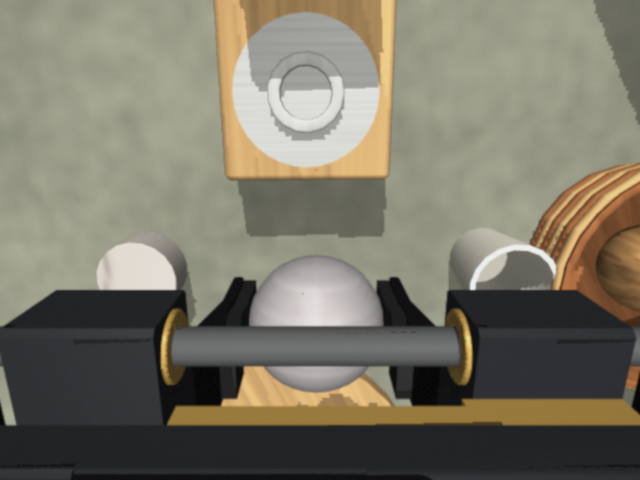

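Cup ring at (306,92) in the wrist view, fitted radius 23.9 mm as it should be. Next I check where the held ball sits in the same view, to cancel the camera bias.

```bash
cat > ball.py <<'E'
from h import *
def held(n,save=None):
    f=grab(n);s=r.read_state();c=np.array(s['tcp_pos'])-19*np.array([0,0,-1]);C=cloud(f)
    rgb=f['pixels'].astype(int);sat=rgb.max(-1)-rgb.min(-1)
    m=(np.abs(C-c)<[20,30,32]).all(-1)&(sat<30)&(rgb.mean(-1)>95)&(f['range_z']>0)
    p=C[m]
    if len(p)<30: print(n,'few',len(p));return
    for _ in range(4):
        A=np.c_[2*p,np.ones(len(p))];q=np.linalg.lstsq(A,(p**2).sum(1),rcond=None)[0];R0=np.sqrt(q[3]+q[:3]@q[:3])
        p=p[np.abs(np.linalg.norm(p-q[:3],axis=1)-R0)<1.5]
    print(n,len(p),'ball',q[:3].round(1),round(float(R0),1),'tcp',np.round(s['tcp_pos'],1))
    if save: cv2.imwrite(save,f['pixels'][...,::-1])
import sys
for n in sys.argv[1:]: held(n)
E
python3 ball.py wrist scene top
```

```text
wrist 8888 ball [547.9  38.6 183.2] 24.6 tcp [549.2  39.9 166.5]
scene few 5
top few 0
```

```bash
python3 -m crank '[[[1.8,-0.3,0,0,0,0],[3,-0.24,0,0,0,0],[3,0,0.6,0,0,0],[1,0,1,0,0,0],[0,0,2,0,0,0],[0,0,2,0,0,0],[0,0,2,0,0,0],[0,0,1,0,0,0],[0,0,0,0,0,0],[0,0,0,0,0,0]]]'
python3 -c "
from h import *
plan([546.9,127.8,54],-2)"
python3 ball.py scene wrist
```

```text
clock: 9.75
tcp_pos: [547.4, 129.9, 81.2]
ee_rot: [[0.034, 0.999, 0.001], [0.999, -0.034, 0.0], [0.0, 0.001, -1.0]]
wrist_force: [-0.4, -0.3, -4.6]
finger_gap: 48.7
gripper_force: 30.0
t 9.75 tcp [547.4 129.9  81.2] yang -1.98 tilt [0.07 0.02] F [-0.4 -0.3 -4.6] gap 48.7 30.0
shift now [-0.21 -0.04  2.72]
turn [ 0.1 -0.   0. ] shift after turn [-0.21 -0.04  2.72]
scene few 11
wrist 8999 ball [546.2 128.7  98.1] 24.6 tcp [547.4 130.1  81.4]
```

```bash
python3 -m crank '[[[-0.2,0,1,0,0,0],[0,0,1,0,0,0],[0,0,0.5,0,0,0],[0,0,0.1,0,0,0],[0,0,0,0,0,0],[0,0,0,0,0,0]]]'
python3 ball.py wrist scene
```

```text
clock: 10.6
tcp_pos: [546.3, 127.7, 54.5]
ee_rot: [[0.034, 0.999, -0.001], [0.999, -0.034, -0.0], [-0.0, -0.001, -1.0]]
wrist_force: [-3.0, -1.4, -3.0]
finger_gap: 49.0
gripper_force: 30.0
wrist 6196 ball [545.  124.8  62.5] 31.5 tcp [546.3 127.7  54.5]
scene 44 ball [543.4 129.   56.5] 29.3 tcp [546.3 127.7  54.5]
```

```bash
python3 -m crank '[[[0,0,0.05,0,0,0],[0,0,0,0,0,0]]]'
python3 -m crank '[[[0,0,0,0,0,0],[0,0,0,0,0,0],[0,0,0,0,0,0],[0,0,0,0,0,0],[0,0,0,0,0,0]]]' 7.6
python3 - <<'E'
from h import *
f=grab('wrist');cv2.imwrite('pics/w4.png',f['pixels'][...,::-1]);C=cloud(f)
m=(np.hypot(C[...,0]-546,C[...,1]-127)<26)&(C[...,2]>62)&(C[...,2]<100)
rgb=f['pixels'].astype(int);m&=(rgb.max(-1)-rgb.min(-1)<30)&(rgb.mean(-1)>95);p=C[m]
for _ in range(4):
    A=np.c_[2*p,np.ones(len(p))];q=np.linalg.lstsq(A,(p**2).sum(1),rcond=None)[0];R0=np.sqrt(q[3]+q[:3]@q[:3])
    p=p[np.abs(np.linalg.norm(p-q[:3],axis=1)-R0)<1.5]
print(len(p),q[:3],R0)
E
```

```text
clock: 10.95
tcp_pos: [546.3, 127.7, 54.2]
ee_rot: [[0.034, 0.999, -0.001], [0.999, -0.034, -0.0], [-0.0, -0.001, -1.0]]
wrist_force: [-4.5, -3.0, -0.9]
finger_gap: 48.7
gripper_force: 30.0
clock: 11.58
tcp_pos: [546.9, 128.1, 54.2]
ee_rot: [[0.034, 0.999, 0.001], [0.999, -0.034, 0.0], [0.0, 0.001, -1.0]]
wrist_force: [0.2, 0.4, -0.5]
finger_gap: 75.6
gripper_force: 0.0
9265 [544.50848324 125.57160866  70.5351534 ] 24.59547823067372
```

View pics/w4.png

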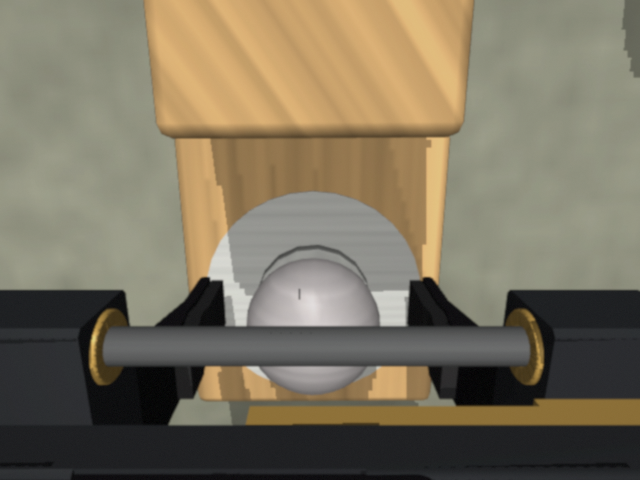

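The ball sits in the cup, centre at z 70.5, on the cup axis within 0.5 mm in the same camera, and let go. Now I rise and go to the lever.

```bash
python3 -m crank '[[[0,0,0,0,0,0],[0,0,-1,0,0,0],[0,0,-2,0,0,0],[0,0,-3,0,0,0],[0,0,-3,0,0,0],[0,0,-3,0,0,0],[2,0,0,0,0,0],[3,0,0,0,0,0],[3,0,0,0,0,0],[0,0,0,0,0,0],[0,0,0,0,0,0]]]'
python3 - <<'E'
from h import *
f=grab('wrist');cv2.imwrite('pics/w5.png',f['pixels'][...,::-1]);C=cloud(f)
for lo,hi,n in((90,101,'lever'),(103.2,109,'tower')):
    m=(np.abs(C[...,0]-549)<48)&(C[...,1]>185)&(C[...,1]<310)&(C[...,2]>lo)&(C[...,2]<hi)
    k,l,st,_=cv2.connectedComponentsWithStats(m.astype(np.uint8));i=1+st[1:,4].argmax();p=C[l==i]
    print(n,st[i],len(p),np.median(p[:,2]),cv2.minAreaRect(p[:,:2].astype(np.float32)))
plan([551,268,150],-2)
E
```

```text
clock: 13.0
tcp_pos: [549.1, 207.6, 173.8]
ee_rot: [[0.034, 0.999, -0.001], [0.999, -0.034, -0.001], [-0.001, -0.0, -1.0]]
wrist_force: [-0.7, 0.1, -0.9]
finger_gap: 76.3
gripper_force: 0.0
lever [ 243  100  141   93 6582] 6582 97.3894220604204 ((548.0982666015625, 263.3065490722656), (48.61649703979492, 77.46669006347656), 88.45222473144531)
tower [ 242  191  143   76 9687] 9687 104.48041903693627 ((546.8846435546875, 218.23623657226562), (43.42616271972656, 77.98490905761719), 88.67021942138672)
t 13.05 tcp [549.3 206.9 173.9] yang -2.02 tilt [-0.02 -0.04] F [ 0.8 -1.1 -0.3] gap 75.9 0.0
shift now [ 6.11 -0.04  2.39]
turn [-0.  0. -0.] shift after turn [ 6.11 -0.04  2.39]
```

View pics/w5.png

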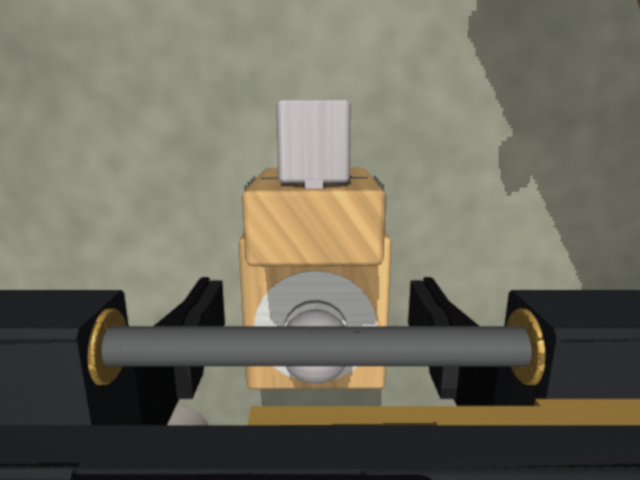

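The paddle shows at x 278–350, y 100–182, clear of the tower top, and the ball is in the cup at (316,345). Next I close the fingers and hover over the paddle.

```bash
python3 -m crank '[[[1.5,0,0,0,0,0],[3,0,0,0,0,0],[1.7,0,0.5,0,0,0],[0,0,1.5,0,0,0],[0,0,2,0,0,0],[0,0,1.5,0,0,0],[0,0,0,0,0,0],[0,0,0,0,0,0],[0,0,0,0,0,0]]]' 0
python3 -c "
from h import *
plan([551,269,62],-2)"
```

```text
clock: 14.18
tcp_pos: [552.1, 269.9, 119.9]
ee_rot: [[0.034, 0.999, 0.001], [0.999, -0.034, 0.001], [0.001, 0.001, -1.0]]
wrist_force: [-0.4, 0.4, -1.2]
finger_gap: 1.6
gripper_force: 0.0
t 14.18 tcp [552.1 269.9 119.9] yang -1.98 tilt [0.07 0.06] F [-0.4  0.4 -1.2] gap 1.6 0.0
shift now [-0.1  -0.11  5.79]
turn [ 0.1 -0.1  0. ] shift after turn [-0.09 -0.1   5.79]
```

```bash
for i in 1; do :; done
python3 -m crank '[[[-0.1,-0.1,1,0,0,0],[0,0,0.8,0,0,0],[0,0,0,0,0,0],[0,0,0,0,0,0]]]' | grep -E 'clock|tcp|wrist'
python3 -m crank '[[[0,0,0.3,0,0,0],[0,0,0.3,0,0,0],[0,0,0,0,0,0],[0,0,0,0,0,0]]]' | grep -E 'clock|tcp|wrist|grip'
python3 -m crank '[[[0,0,0.3,0,0,0],[0,0,0.2,0,0,0],[0,0,0,0,0,0],[0,0,0,0,0,0]]]' | grep -E 'clock|tcp|wrist|grip'
```

```text
clock: 14.68
tcp_pos: [550.5, 268.8, 101.0]
wrist_force: [-0.7, -0.1, 0.3]
clock: 15.18
tcp_pos: [550.9, 269.1, 95.6]
wrist_force: [0.0, -0.3, 4.5]
gripper_force: 2.3
clock: 15.68
tcp_pos: [550.8, 269.1, 90.3]
wrist_force: [0.3, -0.2, 3.8]
gripper_force: 1.7
```

```bash

python3 -m crank '[[[0,0,0.2,0,0,0],[0,0,0,0,0,0],[0,0,0,0,0,0]]]' | grep -E 'tcp|wrist|grip'
python3 -m crank '[[[0,0,0.2,0,0,0],[0,0,0,0,0,0],[0,0,0,0,0,0]]]' | grep -E 'tcp|wrist|grip'
python3 -m crank '[[[0,0,0.2,0,0,0],[0,0,0,0,0,0],[0,0,0,0,0,0]]]' | grep -E 'tcp|wrist|grip'
python3 -m crank '[[[0,0,0.2,0,0,0],[0,0,0.2,0,0,0],[0,0,0,0,0,0],[0,0,0,0,0,0]]]' | grep -E 'tcp|wrist|grip'
python3 -m crank '[[[0,0,0.2,0,0,0],[0,0,0,0,0,0],[0,0,0,0,0,0]]]' | grep -E 'tcp|wrist|grip'
python3 -m crank '[[[0,0,0.2,0,0,0],[0,0,0,0,0,0],[0,0,0,0,0,0]]]' | grep -E 'tcp|wrist|grip'
python3 -m crank '[[[0,0,0.2,0,0,0],[0,0,0,0,0,0],[0,0,0,0,0,0]]]' | grep -E 'tcp|wrist|grip'
python3 -m crank '[[[0,0,0.2,0,0,0],[0,0,0,0,0,0],[0,0,0,0,0,0]]]' | grep -E 'tcp|wrist|grip'
```

```text
tcp_pos: [550.8, 269.1, 88.3]
wrist_force: [0.5, 1.0, 3.8]
gripper_force: 2.2
tcp_pos: [550.8, 269.1, 86.4]
wrist_force: [1.6, 0.6, 4.9]
gripper_force: 2.7
tcp_pos: [550.8, 269.1, 84.5]
wrist_force: [0.8, 0.5, 5.1]
gripper_force: 2.9
tcp_pos: [550.8, 269.1, 80.7]
wrist_force: [1.0, 1.0, 7.8]
gripper_force: 3.6
tcp_pos: [550.9, 269.1, 78.6]
wrist_force: [1.5, 1.4, 6.3]
gripper_force: 2.8
tcp_pos: [550.9, 269.1, 76.6]
wrist_force: [0.5, 1.5, 5.7]
gripper_force: 3.1
tcp_pos: [550.9, 269.1, 74.8]
wrist_force: [0.8, 0.1, 7.5]
gripper_force: 3.8
tcp_pos: [550.9, 269.1, 72.9]
wrist_force: [0.5, 0.5, 8.2]
gripper_force: 4.0
```

```bash

python3 -m crank '[[[0,0,0.2,0,0,0],[0,0,0,0,0,0],[0,0,0,0,0,0]]]' | grep -E 'tcp|wrist|grip'
python3 -m crank '[[[0,0,0.2,0,0,0],[0,0,0,0,0,0],[0,0,0,0,0,0]]]' | grep -E 'tcp|wrist|grip'
python3 -m crank '[[[0,0,0.2,0,0,0],[0,0,0,0,0,0],[0,0,0,0,0,0]]]' | grep -E 'tcp|wrist|grip'
python3 -m crank '[[[0,0,0.2,0,0,0],[0,0,0,0,0,0],[0,0,0,0,0,0]]]' | grep -E 'tcp|wrist|grip'
python3 -m crank '[[[0,0,0.1,0,0,0],[0,0,0,0,0,0],[0,0,0,0,0,0]]]' | grep -E 'tcp|wrist|grip'
python3 - <<'E'
from h import *
w=grab('wrist');s=grab('scene');C=cloud(w)
m=(np.abs(C[...,0]-549)<16)&(C[...,1]>280)&(C[...,1]<287)&(C[...,2]>30)&(C[...,2]<110);print('wrist paddle z',m.sum(),np.median(C[m][:,2]) if m.any() else None)
C=cloud(s);m=(np.abs(C[...,0]-551)<17)&(C[...,1]>245)&(C[...,1]<288)&(C[...,2]>30)&(C[...,2]<102);z=C[m][:,2];print('scene',len(z),np.histogram(z,bins=np.arange(30,104,6)))
cv2.imwrite('pics/v2.png',np.hstack([cv2.resize(w['pixels'],(400,300)),cv2.resize(s['pixels'][195:285,350:470],(400,300),interpolation=cv2.INTER_CUBIC)])[...,::-1])
E
```

```text
tcp_pos: [550.8, 269.2, 71.2]
wrist_force: [0.1, 0.8, 9.6]
gripper_force: 4.9
tcp_pos: [550.9, 269.1, 69.0]
wrist_force: [0.5, 0.8, 8.6]
gripper_force: 4.2
tcp_pos: [550.8, 269.1, 66.9]
wrist_force: [1.2, 0.5, 8.9]
gripper_force: 4.1
tcp_pos: [550.9, 269.1, 64.9]
wrist_force: [1.2, 1.3, 8.1]
gripper_force: 4.0
tcp_pos: [550.9, 269.1, 64.1]
wrist_force: [-0.4, 0.1, 9.8]
gripper_force: 4.7
wrist paddle z 1391 63.088131856538865
scene 101 (array([ 0,  0,  0,  2,  7, 43, 13,  8, 12,  6, 10,  0]), array([ 30,  36,  42,  48,  54,  60,  66,  72,  78,  84,  90,  96, 102]))
```

View pics/v2.png

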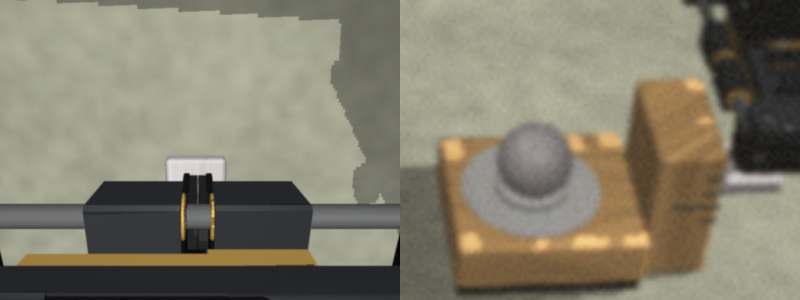

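The ball is still in the cup (535,165 in the right panel) and the fingers press on the paddle. The wrist depth puts its top at z≈63.7, a travel of about 34 mm with force rising into the third click. I go 1.5 mm further.

```bash

python3 -m crank '[[[0,0,0.15,0,0,0],[0,0,0,0,0,0],[0,0,0,0,0,0],[0,0,0,0,0,0],[0,0,0,0,0,0]]]' | grep -E 'clock|tcp|wrist|grip'
python3 - <<'E'
from h import *
w=grab('wrist');C=cloud(w)
m=(np.abs(C[...,0]-549)<16)&(C[...,1]>280)&(C[...,1]<287)&(C[...,2]>30)&(C[...,2]<110);print('wrist paddle z',m.sum(),np.median(C[m][:,2]))
s=grab('scene');C=cloud(s);m=(np.hypot(C[...,0]-547,C[...,1]-128)<26)&(C[...,2]>60)&(C[...,2]<100);p=C[m]
A=np.c_[2*p,np.ones(len(p))];q=np.linalg.lstsq(A,(p**2).sum(1),rcond=None)[0];print('ball',len(p),q[:3].round(1),np.sqrt(q[3]+q[:3]@q[:3]))
plan([551,269,62])
E
```

```text
clock: 21.4
tcp_pos: [550.9, 269.1, 62.8]
wrist_force: [-0.0, 0.3, 10.8]
gripper_force: 5.0
wrist paddle z 1360 61.733517570219874
ball 400 [547.4 127.   72.9] 23.162343860558888
t 21.5 tcp [550.9 269.1  62.7] yang -1.96 tilt [0.04 0.06] F [-0.2  0.6 10.3] gap 0.8 5.0
shift now [-0.01  0.01  0.07]
```

```bash
python3 -c "
from rig import r
print(r.finish_job())"
```

```text
the job is handed in; nothing more can be done
None
```

I handed the job in at about 21.5 s: the ball rests released in the warmer's cup, and the closed fingers hold the lever near its third click (about 35–36 mm travel, about 10 N); the jar and cork stub were standing when last seen, but the judge's verdict was not shown.

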